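# Mesh the finned ferrule block with the knot warmer and set its dial

## Robot

A 6-joint arm with a two-finger parallel gripper is mounted at the origin on the work surface. World frame = base frame: x ahead of the robot, y to its left, z up, the work surface at z = 0. Lengths are in m, angles in rad, forces in N, time in s.
With the tool pointing down it reaches from about 0.275 to 0.75 m from the base axis. Payload 10.2 kg.
Tool frame: the origin (TCP) lies between the finger pads; the fingertips stand 14 mm ahead of it and the grasp point (between the pads) lies 5 mm behind it (manip.tcp_to_tips is the distance from the TCP to the fingertips, in m); z points along the fingers, y is the direction in which the jaws open and shut (so a half turn about z gives the same grasp; the last joint's range is limited). The gripper opens to 85 mm and grips with 20 to 120 N. Pads are 22 mm wide; open, the fingers measure 114 mm over their backs; the gripper's body (76 mm by 85 mm) begins 54 mm behind the grasp point. The pads swing forward as they close: fully open they stand 13 mm farther back than shut.
Start: joints at [1.121, 0.313, 1.498, -0, 1.331, -0.223], TCP at [0.118, 0.512, 0.245] pointing down, gripper open.
Joint ranges: [-2.94, 2.94], [-0.97, 2.17], [0.19, 2.56], [-1.23, 4.37], [0.02, 3.11], [-2.88, 2.88]. Speed limits (rad/s): [2.39, 2.39, 3.01, 3.14, 3.14, 3.14].

## Interface

Orientations are given as [roll, pitch, yaw] about the fixed x, y, z axes, in that order (R = Rz(yaw) Ry(pitch) Rx(roll)).
In Python, from cell import manip, imaging gives the robot as it stands. The module is installed in compiled form; this text tells all that it offers.
- The arm moves only by the tool move_arm, never from a script. Its argument "rows" is a list of rows, each an object of numbers: "x", "y", "z": the shift along the tool's x, y, z each as a share of 250 mm, from -1 to 1; "spin": the turn about the tool's z as a share of 360 degrees, from -1 to 1. A call has 1 to 8 rows; each row shifts and turns the commanded pose from where the row before left it, along the tool's axes as they then stand; what a row does not reach is not made up. A row lasts 1/10 s, in which the tool goes at most 50 mm and 8.59 degrees, less where a joint would pass 70% of its speed; a pose out of reach is approached as far as the arm can. A call with a number of a shift or a turn outside -1 to 1 is refused whole. A call with a gripper value outside its range is refused whole. "hand" is the gripper command: -1 is shut, 1 is fully open, values between are in proportion, set as the call begins (left out, the last holds). The fingers move at their own pace and stop on an object; "grip_force" is the grip in N (left out, the last holds). Time passes only in rows, so rows that do not move let the fingers close. It gives the time, the measured TCP pose, the force and the opening at its end, in the units of the state.
- manip.read_state(): the state, without advancing time (a new reading comes with each control period).
- imaging.read_camera(name): name is "scene" or "top" or "wrist"; returns the picture (420x560x3 uint8, red, green, blue); there is no depth.
- imaging.calibration(name): a dict with "K" (3x3 intrinsics, pixels), "dist_coeffs" ([k1, k2, p1, p2, k3] as OpenCV has them; the pictures are not rectified), "xyz" and "orientation" of the camera in the world; the wrist camera has in their place "tool_from_camera" (4x4, takes a point from camera to tool coordinates, whose origin is the TCP and whose axes are the flange's). Camera axes: x right, y up, looking along -z (the intrinsics and any distortion apply to the point x, -y, -z); pixel columns grow to the right and rows downward; lengths in m; the calibration is good to about 2 mm. A picture is of the moment at which its call begins: read the wrist's pose just before it. calibration takes no time and is no camera call.
- manip.close_job(): hands the job in, once; it reports no verdict.
The state is a dict: "clock": time; "joint_pos": joint angles; "joint_vel": joint speeds; "joint_torque": joint torques, N m; "tool_pos": TCP position; "orientation": TCP orientation; "contact_force": force on the tool from outside, world axes, zero at the start; "moment": the same for the moment, N m; "gripper_width": opening from 0.0 (shut) to 1.0 (fully open).
Only numpy, scipy, OpenCV 4.12 (cv2) and the standard library are available. Lean on these libraries where they do the work, as an engineer would, in place of code of your own. Each camera call takes 0.05 s, during which the arm holds its last target.

## Task

Get the warmer ready for gluing brushes: pick up the loose finned aluminium block and lower it gently (do not drop it) onto the warmer, so that its four fins slide down into the four gaps between the warmer's five upright fins, fully home and with the ends of the fins flush. Then, with the block let go, turn the warmer's black dial until its white pointer line is in line with the small brass tab on the scale. Do not shift the brass tab, and leave the brushes and the steel mould standing where they are.

Things in the scene. Friction and masses are not known exactly. Their poses are not given: they have to be found in the camera images.
- warmer: Knot warmer, fixed: green steel housing 150 mm (x) by 270 mm (y), 45 mm high; five upright aluminium fins on its +y half, a dial on its -y half. Origin: centre of its underside, on the bench; z up. The fin comb is centred 75 mm to +y of the origin, the dial axis 75 mm to -y. Place and yaw differ each time (left or right side of the bench).
- seat (a point): Point on the warmer's aluminium deck, 45 mm above the bench, at the centre of the fin comb; axes as the warmer's. The five fins stand on the deck at y = -36, -18, 0, 18, 36 mm: each 120 mm long along x (centred here), 6 mm thick, 26 mm high, the top 4 mm narrowed to 3 mm as a lead-in. Gaps 12 mm wide. The block's origin belongs here, x axes parallel.
- block: Loose aluminium block, 0.6 kg, 120 (x) by 78 mm (y), standing on its fins on the bench. Origin: centre of the plane of its fin tips (underside); z up. Four fins along x, 120 mm long, 6 mm thick (last 4 mm: 3 mm), 30 mm tall, at y = -27, -9, 9, 27 mm: 3 mm play each side in the gaps. Plate above, z = 30 to 42 mm. Home, the fin tips rest on the warmer's deck. Either way round fits.
- rib_grip (a point): Grasp point in the block's grip rib, 68 mm above the block's origin, axes as the block's. The rib stands on the middle of the plate: 60 mm long (x), 20 mm thick (y), z = 42 to 80 mm above the block's origin; grip it across its thickness from above. Four low brass pockets, 26 mm wide, top at z = 54 mm, stand on the plate at x = +-45, y = +-20 mm.
- dial (a joint): Dial angle, rad: 0 with the pointer towards the warmer's -x, growing clockwise seen from above, range 0 to 2.5. Light friction (0.05 N m), stays where left. Black disc 70 mm across, 8 mm high, underside 47 mm above the bench; across it a grip bar 64 mm long, 16 mm thick, its top 93 mm above the bench. A white line along one half of the bar's top and down that end marks the pointer.
- dial_grip (a point): Point on the dial's axis, inside the bar, 81 mm above the bench: a good height to pinch the bar across its thickness from above. Its x axis lies along the bar, away from the pointer end; it turns with the dial.
- pointer_tip (a point): End of the white pointer line, on top of the bar at its end, 33 mm from the dial's axis; it turns with the dial.
- tab (a joint): Angle of the brass tab in rad, same zero and direction as the dial's: the dial is set when both joints read the same. The tab is stiff and must not be moved.
- tab_line (a point): Point on the line from the dial's axis to the brass tab, 33 mm from the axis, just over the scale plate: the pointer tip must come straight above it. The tab is a brass finger 14 mm long, 6 mm wide, reaching from 47 to 61 mm from the axis, its top 52 mm above the bench.
- knot: Bystander: an unhandled bristle knot, 62 mm across and 97 mm tall, standing; origin at the centre of its foot.
- brush: Bystander: a finished shaving brush with wooden handle, 48 mm across and 115 mm tall, standing on its handle; origin at the centre of its foot.
- mould: Bystander: a conical steel mould, 76 mm across and 98 mm tall, standing; origin at the centre of its foot.
There are look-alikes about, which are no part of the job. What is shaped like the block but blue or purple is not meant.

How it is judged:
By the outcome, as a careful person would: the job done as asked, in the order asked, and still so for the second after the job is handed in, with the robot touching nothing.
It also fails if it takes over 72 s, if anything falls off the work surface, if the arm or the gripper's body presses on something with over 40 N, if the wrist force passes 120 N, or if a joint passes its speed limit or range.

## Working session

There is one attempt and no reset: what is moved stays moved. The work goes in short steps, Python scripts to look and compute and a tool call to move; the robot and the scene stay as the last step left them, time stands still between calls to the robot, and variables do not carry over. Pictures are saved under pics/ and viewed, and the job is handed in when it is done.

Besides the shell and the picture viewer there is one more tool, called after "Request:" as name(argument=value, ...) on one line, values as JSON. move_arm: Moves the arm, as the interface text tells. Shift numbers are shares of 250 mm and turn numbers shares of 360 degrees, none past 1 either way. Its arguments: {"type":"object","properties":{"rows":{"type":"array","items":{"type":"object","properties":{"x":{"type":"number","minimum":-1,"maximum":1},"y":{"type":"number","minimum":-1,"maximum":1},"z":{"type":"number","minimum":-1,"maximum":1},"spin":{"type":"number","minimum":-1,"maximum":1}}}},"hand":{"type":"number"},"grip_force":{"type":"number"}},"required":["rows"]}

```bash
mkdir -p pics; cat > h.py <<'E'
import numpy as np, cv2
from cell import manip, imaging
from scipy.spatial.transform import Rotation as R
def snap(name,fn):
    s=manip.read_state(); im=imaging.read_camera(name)
    cv2.imwrite('pics/'+fn,im[:,:,::-1]); return s,im
def campose(name,s=None):
    c=imaging.calibration(name)
    if name=='wrist':
        T=np.array(c['tool_from_camera']); W=np.eye(4); W[:3,:3]=R.from_euler('xyz',s['orientation']).as_matrix(); W[:3,3]=s['tool_pos']
        T=W@T
    else:
        T=np.eye(4); T[:3,:3]=R.from_euler('xyz',c['orientation']).as_matrix(); T[:3,3]=c['xyz']
    return np.array(c['K']),np.array(c['dist_coeffs']),T
def rays(name,px,s=None):
    K,d,T=campose(name,s)
    u=cv2.undistortPoints(np.array(px,float).reshape(-1,1,2),K,d).reshape(-1,2)
    v=np.c_[u[:,0],-u[:,1],-np.ones(len(u))]@T[:3,:3].T
    return T[:3,3],v
def onplane(name,px,z,s=None):
    o,v=rays(name,px,s); return o+v*((z-o[2])/v[:,2])[:,None]
def proj(name,P,s=None):
    K,d,T=campose(name,s)
    p=(np.array(P,float).reshape(-1,3)-T[:3,3])@T[:3,:3]
    return cv2.projectPoints(p*[1,-1,-1],np.zeros(3),np.zeros(3),K,d)[0].reshape(-1,2)
def tri(o1,v1,o2,v2):
    A=np.c_[v1,-v2]; t=np.linalg.lstsq(A,o2-o1,rcond=None)[0]
    a=o1+t[0]*v1;b=o2+t[1]*v2; return (a+b)/2,np.linalg.norm(a-b)
E
python3 - <<'E'
from h import *
for n in('scene','top','wrist'):
    s,_=snap(n,n+'0.png'); c=imaging.calibration(n); print(n,{k:np.round(v,3).tolist() for k,v in c.items()})
print(s)
E
```

```text
scene {'K': [[536.18, 0.0, 282.21], [0.0, 536.18, 216.611], [0.0, 0.0, 1.0]], 'dist_coeffs': [-0.175, 0.0, 0.0, 0.0, 0.0], 'xyz': [1.501, -0.074, 1.096], 'orientation': [0.788, -0.017, 1.369]}
top {'K': [[423.212, 0.0, 280.69], [0.0, 423.212, 215.383], [0.0, 0.0, 1.0]], 'dist_coeffs': [0.037, 0.0, 0.0, 0.0, 0.0], 'xyz': [0.347, 0.113, 1.24], 'orientation': [0.167, 0.007, -1.582]}
wrist {'K': [[304.364, 0.0, 280.446], [0.0, 304.364, 210.844], [0.0, 0.0, 1.0]], 'dist_coeffs': [-0.043, 0.0, 0.0, 0.0, 0.0], 'tool_from_camera': [[-0.0, 0.965, 0.262, 0.065], [1.0, 0.0, -0.0, 0.0], [-0.0, 0.262, -0.965, -0.128], [0.0, 0.0, 0.0, 1.0]]}
{'clock': 0.1, 'joint_pos': array([ 1.12056798e+00,  3.13391103e-01,  1.49834262e+00,  8.05749808e-07,
        1.33099566e+00, -2.23400912e-01]), 'joint_vel': array([-0.00068443, -0.00225347, -0.00233698, -0.00103569,  0.00106358,
        0.00010352]), 'joint_torque': array([ 3.22416236e-03, -4.12902296e+01, -2.60140157e+01, -1.87453666e-04,
        3.01924774e-03,  6.80262374e-06]), 'tool_pos': array([0.11798594, 0.51135874, 0.24480076]), 'orientation': array([-3.14048434e+00, -2.52602629e-04,  2.91476488e+00]), 'contact_force': array([ 0.2734155 ,  1.00248272, -0.05856788]), 'moment': array([ 0.0228539 , -0.02045061, -0.01546548]), 'gripper_width': 1.0008271839261191}
```

View pics/scene0.png

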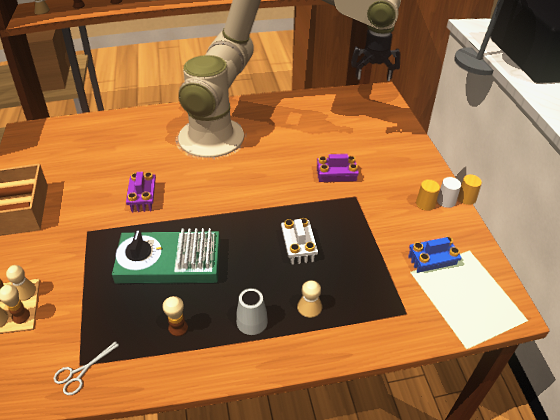

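View pics/top0.png

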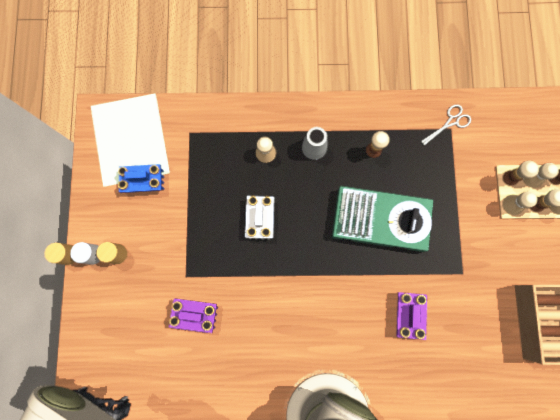

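View pics/wrist0.png

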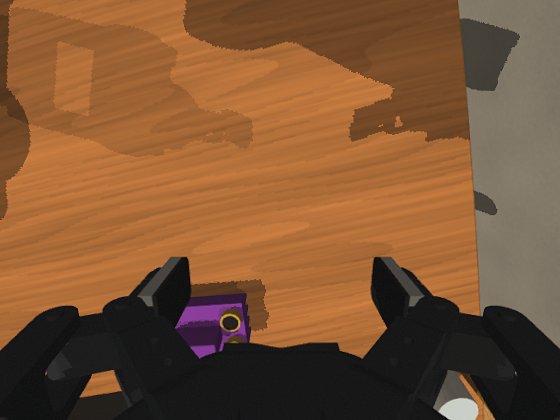

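The white/aluminium block stands at top-view pixel (260,217) and the warmer at (383,220), with its comb to the left and its dial at (410,221). I'll start with coarse positions from the two fixed views.

```bash
python3 - <<'E'
from h import *
im=cv2.imread('pics/top0.png')
cr=im[170:270,225:445]; cv2.imwrite('pics/topc.png',cv2.resize(cr,None,fx=3.6,fy=3.6,interpolation=cv2.INTER_CUBIC))
print(onplane('top',[[258,216]],0.08), onplane('top',[[358,214],[410,221]],0.07))
hsv=cv2.cvtColor(im,cv2.COLOR_BGR2HSV)
m=cv2.inRange(hsv,(65,80,30),(95,255,255))
n,l,st,c=cv2.connectedComponentsWithStats(cv2.morphologyEx(m,cv2.MORPH_CLOSE,np.ones((9,9))))
i=1+np.argmax(st[1:,4]); cnt=np.argwhere(l==i)[:,::-1].astype(np.float32)
box=cv2.boxPoints(cv2.minAreaRect(cnt)); print(st[i],box); print(onplane('top',box,0.045))
E
```

```text
[[0.5417252  0.18240794 0.08      ]] [[ 0.54575848 -0.09692812  0.07      ]
 [ 0.52428933 -0.240085    0.07      ]]
[ 332  186  101   66 1848] [[330.85687 237.77306]
 [338.5326  185.5783 ]
 [434.6596  199.71461]
 [426.9839  251.90938]]
[[ 0.48259969 -0.02194236  0.045     ]
 [ 0.63404832 -0.04869994  0.045     ]
 [ 0.58883167 -0.32124392  0.045     ]
 [ 0.4399537  -0.28932655  0.045     ]]
```

View pics/topc.png

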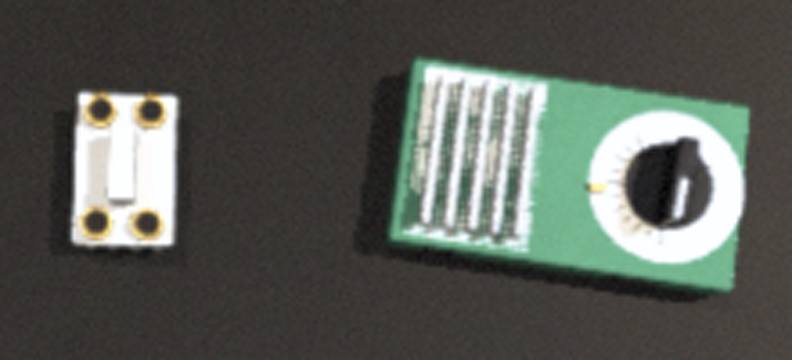

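Request:
move_arm(rows=[{"x":-0.17,"y":-0.066,"z":-0.018},{"x":-0.17,"y":-0.066,"z":-0.018},{"x":-0.17,"y":-0.066,"z":-0.018},{"x":-0.17,"y":-0.066,"z":-0.018},{"x":-0.17,"y":-0.066,"z":-0.018},{"x":-0.17,"y":-0.066,"z":-0.018},{"x":-0.17,"y":-0.066,"z":-0.018},{"x":-0.17,"y":-0.066,"z":-0.018}])

```text
$.rows[0]: bad value
```

Request:
move_arm(rows=[{"x":-0.17,"y":-0.066,"z":-0.018},{"x":-0.17,"y":-0.066,"z":-0.018},{"x":-0.17,"y":-0.066,"z":-0.018},{"x":-0.17,"y":-0.066,"z":-0.018},{"x":0},{"x":0}])

```text
$.rows[0]: bad value
```

```bash
python3 - <<'E'
from h import *
s,_=snap('wrist','w1.png'); print(s['clock'],s['tool_pos'],s['orientation'],s['contact_force'])
E
```

```text
0.15 [0.11799076 0.51139345 0.24487237] [-3.14066237e+00 -1.86716192e-04  2.91480684e+00] [0.53841122 0.05039234 0.40422017]
```

View pics/w1.png

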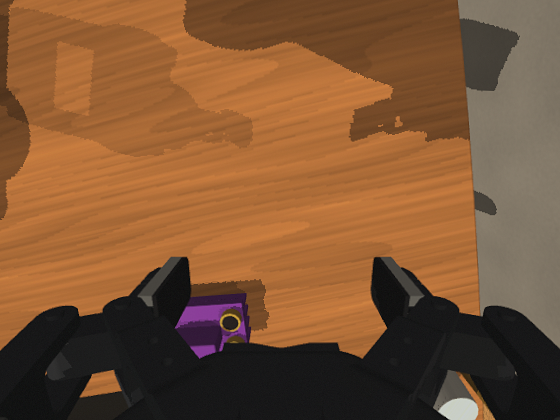

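The view hasn't changed because both calls were refused. I'll retry one row with all four numbers given.

Request:
move_arm(rows=[{"x":-0.17,"y":-0.066,"z":-0.018,"spin":0}])

```text
clock: 0.3
tool_pos: [0.1535, 0.4868, 0.2491]
orientation: [-3.141, -0.001, 2.92]
contact_force: [1.3, 0.6, 0.1]
gripper_width: 0.999
```

Request:
move_arm(rows=[{"x":-0.17,"y":-0.066,"z":-0.018,"spin":0},{"x":-0.17,"y":-0.066,"z":-0.018,"spin":0},{"x":-0.17,"y":-0.066,"z":-0.018,"spin":0},{"x":-0.17,"y":-0.066,"z":-0.018,"spin":0},{"x":-0.17,"y":-0.066,"z":-0.018,"spin":0},{"x":-0.17,"y":-0.066,"z":-0.018,"spin":0},{"x":-0.17,"y":-0.066,"z":-0.018,"spin":0},{"x":-0.17,"y":-0.066,"z":-0.018,"spin":0}])

```text
clock: 1.1
tool_pos: [0.4587, 0.2795, 0.2859]
orientation: [3.142, -0.0, 2.915]
contact_force: [0.7, 0.8, -0.2]
gripper_width: 1.0
```

Request:
move_arm(rows=[{"x":-0.17,"y":-0.066,"z":-0.018,"spin":0},{"x":-0.17,"y":-0.066,"z":-0.018,"spin":0},{"x":-0.17,"y":-0.066,"z":-0.018,"spin":0},{"x":-0.1,"y":-0.066,"z":-0.018,"spin":0},{"x":0,"y":0,"z":0,"spin":0},{"x":0,"y":0,"z":0,"spin":0}])

```text
clock: 1.7
tool_pos: [0.5912, 0.182, 0.3032]
orientation: [-3.141, -0.001, 2.914]
contact_force: [1.4, -0.1, -0.5]
gripper_width: 1.001
```

```bash
python3 - <<'E'
from h import *
s,_=snap('wrist','w2.png'); print(s['clock'],s['tool_pos'],s['orientation'],s['contact_force'])
import pickle; pickle.dump(s,open('w2.pkl','wb'))
E
```

```text
1.7 [0.59118812 0.18198049 0.30324914] [-3.14144069e+00 -1.02697659e-03  2.91390270e+00] [ 1.41880743 -0.10008752 -0.4574821 ]
```

View pics/w2.png

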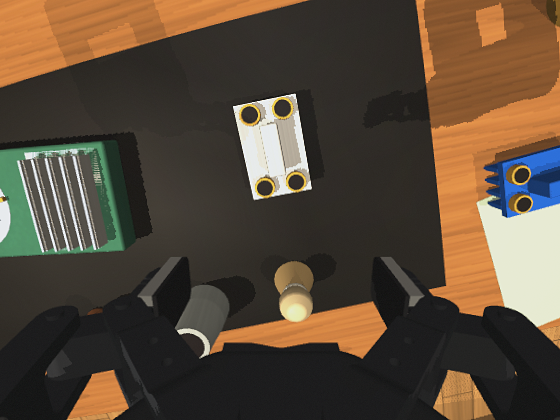

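The block is at about (272,147) in the wrist view. Its four brass pockets are at (250,114), (283,107), (265,187) and (297,181), and the warmer comb is at the left. I'll measure the pockets and choose a second viewpoint.

```bash
cat >> h.py <<'E'
def pockets(im,guess,r=9):
    hsv=cv2.cvtColor(im,cv2.COLOR_RGB2HSV); out=[]
    for g in guess:
        x,y=map(int,g); w=int(r*1.8)
        sub=hsv[y-w:y+w+1,x-w:x+w+1]
        m=cv2.inRange(sub,(12,110,60),(35,255,255))
        p=np.argwhere(m)[:,::-1].astype(np.float32)
        h=cv2.convexHull(p); e=cv2.fitEllipse(h); out.append((e[0][0]+x-w,e[0][1]+y-w))
    return np.array(out)
E
python3 - <<'E'
from h import *
import pickle; s=pickle.load(open('w2.pkl','rb'))
im=cv2.imread('pics/w2.png')[:,:,::-1].copy()
p=pockets(im,[[250,114],[283,107],[265,187],[297,181]]); print(p)
P=onplane('wrist',p,.054,s); print(P, P.mean(0))
for a,b in((2,0),(3,1)): d=P[a]-P[b]; print(np.linalg.norm(d),np.degrees(np.arctan2(d[1],d[0])))
for a,b in((1,0),(3,2)): d=P[b]-P[a]; print(np.linalg.norm(d),np.degrees(np.arctan2(d[1],d[0])))
print('z from spacing'); print('tip px', proj('wrist',[s['tool_pos']],s))
E
```

```text
[[249.4063406  114.66051865]
 [282.20405006 107.92255211]
 [264.66319847 187.46787071]
 [295.54232311 181.55073547]]
[[0.50377515 0.16454195 0.054     ]
 [0.50516156 0.20424164 0.054     ]
 [0.59331742 0.16125206 0.054     ]
 [0.59475349 0.20073617 0.054     ]] [0.5492519  0.18269295 0.054     ]
0.0896026901936481 -2.104169015595928
0.08966048637928 -2.240676848310756
0.039723893331563426 -92.00009847175477
0.03951021359950213 -92.08297987130331
z from spacing
tip px [[280.20347381 273.42651372]]
```

Request:
move_arm(rows=[{"x":-0.062,"y":-0.15,"z":0,"spin":0},{"x":-0.062,"y":-0.15,"z":0,"spin":0},{"x":-0.062,"y":-0.15,"z":0,"spin":0},{"x":0,"y":0,"z":0,"spin":-0.02},{"x":0,"y":0,"z":0,"spin":0},{"x":0,"y":0,"z":0,"spin":0},{"x":0,"y":0,"z":0,"spin":0}])

```text
clock: 2.45
tool_pos: [0.6108, 0.0635, 0.304]
orientation: [3.142, 0.0, 3.04]
contact_force: [-0.0, 0.1, -0.1]
gripper_width: 1.003
```

```bash
python3 - <<'E'
from h import *
s,_=snap('wrist','w3.png'); print(s['clock'],s['tool_pos'],s['orientation'],s['contact_force'])
import pickle; pickle.dump(s,open('w3.pkl','wb'))
E
```

```text
2.45 [0.61083763 0.0634781  0.3039824 ] [3.14151248e+00 2.03161113e-04 3.04009969e+00] [-0.0150093   0.07866961 -0.07751354]
```

View pics/w3.png

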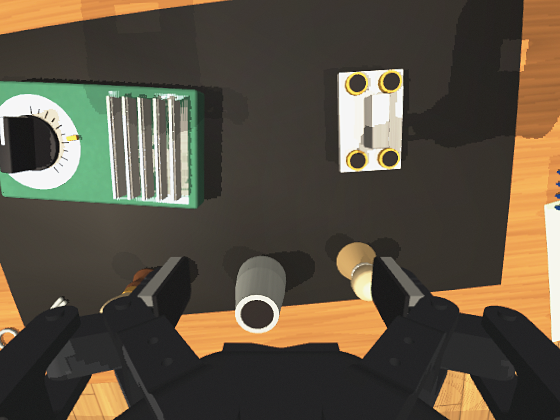

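Request:
move_arm(rows=[{"x":0,"y":-0.18,"z":0,"spin":0},{"x":0,"y":-0.18,"z":0,"spin":0},{"x":0,"y":-0.18,"z":0,"spin":0},{"x":0,"y":-0.18,"z":0,"spin":0},{"x":0,"y":0,"z":0,"spin":-0.01},{"x":0,"y":0,"z":0,"spin":0},{"x":0,"y":0,"z":0,"spin":0}])

```text
clock: 3.2
tool_pos: [0.5931, -0.1159, 0.3039]
orientation: [3.141, 0.0, 3.102]
contact_force: [-0.2, -0.0, -0.1]
gripper_width: 0.997
```

```bash
python3 - <<'E'
from h import *
s,_=snap('wrist','w4.png'); print(s['clock'],s['tool_pos'],s['orientation'],s['contact_force'])
import pickle; pickle.dump(s,open('w4.pkl','wb'))
E
```

```text
3.2 [ 0.59310978 -0.11593926  0.30388156] [3.14146455e+00 1.50527975e-04 3.10240637e+00] [-0.176972   -0.01244308 -0.06535671]
```

View pics/w4.png

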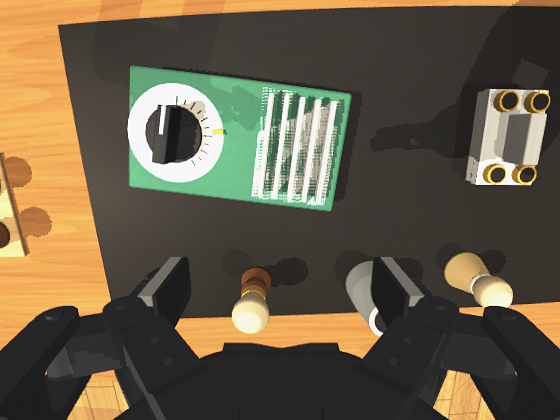

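w3 shows the block pockets at (357,84), (391,81), (357,160) and (389,158). w4 shows the whole warmer: the dial at (175,132), the pointer line near (165,118) towards the top, the brass tab at (218,131), and five bright fin tops at x≈263 to 330. Next I'll triangulate and zoom in.

```bash
python3 - <<'E'
from h import *
import pickle
S={k:pickle.load(open(k+'.pkl','rb')) for k in('w2','w3','w4')}
I={k:cv2.imread(f'pics/{k}.png')[:,:,::-1].copy() for k in S}
G={'w2':[[250,114],[283,107],[265,187],[297,181]],'w3':[[357,84],[391,81],[357,160],[389,158]],'w4':[[508,100],[537,100],[495,174],[524,174]]}
Rr={}
for k in S:
    p=pockets(I[k],G[k]); Rr[k]=rays('wrist',p,S[k]); P=onplane('wrist',p,.054,S[k]); 
    d=P[2:]-P[:2]; print(k,P.mean(0),np.degrees(np.arctan2(d[:,1],d[:,0])))
for a,b in(('w2','w3'),('w3','w4'),('w2','w4')):
    for i in range(4): print(a,b,tri(Rr[a][0],Rr[a][1][i],Rr[b][0],Rr[b][1][i]))
im=cv2.imread('pics/w4.png'); cv2.imwrite('pics/w4c.png',cv2.resize(im[60:215,120:360],None,fx=3.3,fy=3.3,interpolation=cv2.INTER_CUBIC))
im=cv2.imread('pics/w3.png'); cv2.imwrite('pics/w3c.png',cv2.resize(im[70:220,0:215],None,fx=3.7,fy=3.7,interpolation=cv2.INTER_CUBIC))
E
```

```text
w2 [0.54920992 0.18243678 0.054     ] [-2.10439419 -2.24064599]
w3 [0.54918533 0.18107656 0.054     ] [-2.3124501  -2.09236057]
w4 [0.54934885 0.17913138 0.054     ] [-3.91901776 -1.68944037]
w2 w3 (array([0.50364723, 0.16401849, 0.05063396]), np.float64(0.00026682961708304254))
w2 w3 (array([0.50484112, 0.20408698, 0.04907531]), np.float64(4.533321896922869e-05))
w2 w3 (array([0.5936631 , 0.16059365, 0.05011372]), np.float64(0.0005636972013879037))
w2 w3 (array([0.59507104, 0.2004753 , 0.05020935]), np.float64(0.0006139577004789133))
w3 w4 (array([0.50420993, 0.16339154, 0.05316149]), np.float64(0.00029541375308357056))
w3 w4 (array([0.50509146, 0.20410341, 0.04893301]), np.float64(0.0004862743187699536))
w3 w4 (array([0.59371663, 0.16106415, 0.04789497]), np.float64(0.00012209241721814019))
w3 w4 (array([0.5950335 , 0.20042776, 0.05011309]), np.float64(0.0005108297198445775))
w2 w4 (array([0.50395204, 0.16412832, 0.05213628]), np.float64(0.0006783961363029437))
w2 w4 (array([0.50506987, 0.20408654, 0.0489062 ]), np.float64(0.0005221313434524087))
w2 w4 (array([0.5939113 , 0.16050363, 0.04872367]), np.float64(0.0005408327656415617))
w2 w4 (array([0.59536356, 0.20052264, 0.04999905]), np.float64(0.00010425353145579535))
```

View pics/w4c.png

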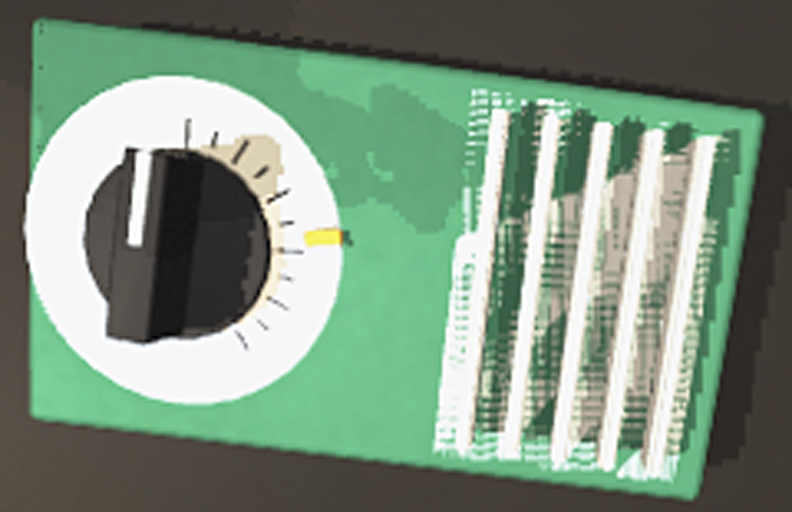

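View pics/w3c.png

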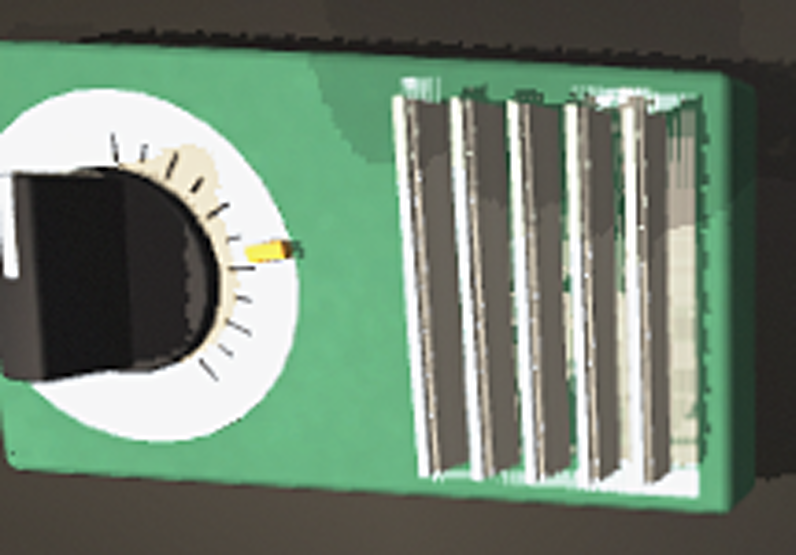

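```bash
cat >> h.py <<'E'
def greenfit(im,s,zt=.045):
    hsv=cv2.cvtColor(im,cv2.COLOR_RGB2HSV)
    m=cv2.inRange(hsv,(60,90,70),(90,255,255)); m=cv2.morphologyEx(m,cv2.MORPH_OPEN,np.ones((3,3)))
    n,l,st,c=cv2.connectedComponentsWithStats(m); i=1+np.argmax(st[1:,4])
    p=np.argwhere(l==i)[:,::-1].astype(np.float32)
    h=cv2.convexHull(p).reshape(-1,2)
    W=onplane('wrist',h,zt,s)[:,:2].astype(np.float32)*1000
    r=cv2.minAreaRect(W); return r
E
python3 - <<'E'
from h import *
import pickle
s=pickle.load(open('w4.pkl','rb')); im=cv2.imread('pics/w4.png')[:,:,::-1].copy()
r=greenfit(im,s); print(r, cv2.boxPoints(r))
b=cv2.boxPoints(r)
# yaw: long axis
best=max(((b[(i+1)%4]-b[i]) for i in range(4)),key=lambda v:np.hypot(*v)+ (v[1]>0))
yaw=np.arctan2(best[1],best[0])-np.pi/2; c=np.array(r[0])/1000
print('yaw',np.degrees(yaw),'c',c)
ex=np.array([np.cos(yaw),np.sin(yaw)]);ey=np.array([-np.sin(yaw),np.cos(yaw)])
seat=c+.075*ey; dial=c-.075*ey; print('seat',seat,'dial',dial)
Z=im.copy(); f=3
Z=cv2.resize(Z[60:215,120:360],None,fx=f,fy=f,interpolation=cv2.INTER_CUBIC)
def L(a,b,col):
    q=(proj('wrist',[a,b],s)+.5-[120,60])*f
    cv2.line(Z,tuple(int(x) for x in q[0]),tuple(int(x) for x in q[1]),col,1)
for y in(-.036,-.018,0,.018,.036):
    L(np.r_[seat+y*ey-.06*ex,.071],np.r_[seat+y*ey+.06*ex,.071],(255,0,0))
L(np.r_[dial-.033*ex,.093],np.r_[dial+.033*ex,.093],(255,0,0))
bb=[np.r_[q/1000,.045] for q in b]
for i in range(4): L(bb[i],bb[(i+1)%4],(255,0,255))
cv2.imwrite('pics/ov4.png',Z[:,:,::-1])
E
```

```text
((541.1777954101562, -170.006591796875), (267.0420837402344, 148.1727752685547), 80.57440948486328) [[ 446.22537  -289.5921  ]
 [ 592.3977   -313.85785 ]
 [ 636.13025   -50.42108 ]
 [ 489.9579    -26.155334]]
yaw -9.425586 c [ 0.5411778  -0.17000659]
seat [ 0.55346028 -0.09601915] dial [ 0.52889531 -0.24399403]
```

View pics/ov4.png

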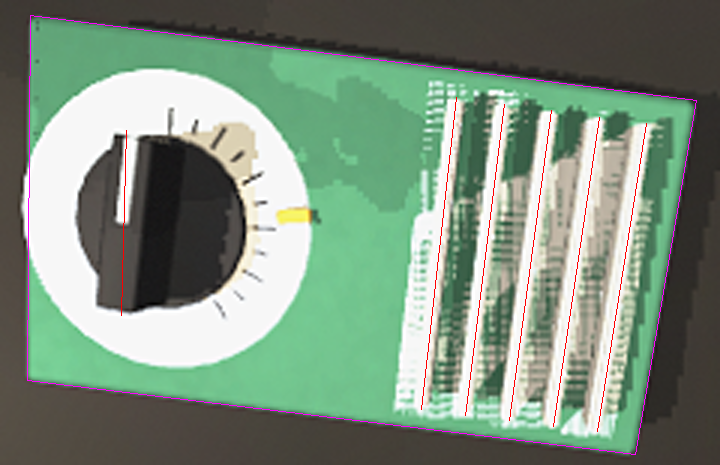

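Request:
move_arm(rows=[{"x":0.0317,"y":0.1693,"z":0,"spin":0},{"x":0.0317,"y":0.1693,"z":0,"spin":0},{"x":0.0317,"y":0.1693,"z":0,"spin":0},{"x":0.0317,"y":0.1693,"z":0,"spin":0},{"x":0.0317,"y":0.1693,"z":0,"spin":0},{"x":0.0317,"y":0.1693,"z":0,"spin":0},{"x":0.0317,"y":0.1693,"z":0,"spin":0},{"x":0,"y":0,"z":0,"spin":0}])

```text
clock: 4.05
tool_pos: [0.5473, 0.1867, 0.304]
orientation: [3.14, 0.0, 3.109]
contact_force: [0.8, 0.1, -0.1]
gripper_width: 0.995
```

Request:
move_arm(rows=[{"x":0,"y":0,"z":0.16,"spin":0},{"x":0,"y":0,"z":0.16,"spin":0},{"x":0,"y":0,"z":0.16,"spin":0},{"x":0,"y":0,"z":0.16,"spin":0},{"x":0,"y":0,"z":0,"spin":0},{"x":0,"y":0,"z":0,"spin":0}])

```text
clock: 4.65
tool_pos: [0.5492, 0.1816, 0.145]
orientation: [3.142, 0.001, 3.103]
contact_force: [0.4, -0.5, 1.5]
gripper_width: 0.996
```

```bash
python3 - <<'E'
from h import *
s,_=snap('wrist','w5.png'); print(s['clock'],s['tool_pos'],s['orientation'],s['contact_force'])
E
```

```text
4.65 [0.54924174 0.18157777 0.14501668] [3.14154324e+00 7.76512272e-04 3.10330653e+00] [ 0.3671934  -0.5183024   1.46162471]
```

View pics/w5.png

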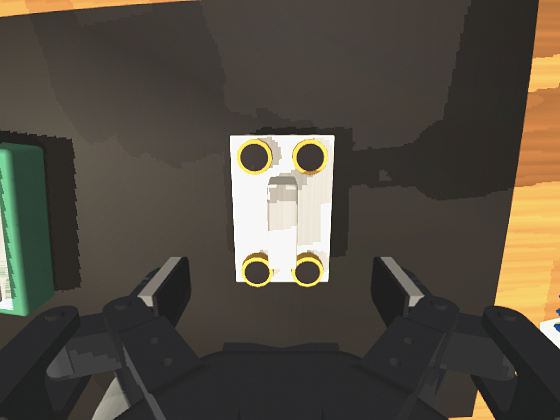

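The block is centred between the jaws and square to them: the rib is at about (283,205) and the pads at 165 and 397. Descending and gripping.

Request:
move_arm(rows=[{"x":0,"y":0,"z":0.11,"spin":0},{"x":0,"y":0,"z":0.11,"spin":0},{"x":0,"y":0,"z":0.07,"spin":0},{"x":0,"y":0,"z":0.038,"spin":0},{"x":0,"y":0,"z":0,"spin":0},{"x":0,"y":0,"z":0,"spin":0}])

```text
clock: 5.3
tool_pos: [0.5498, 0.1815, 0.0635]
orientation: [3.141, 0.003, 3.103]
contact_force: [-0.4, -0.2, 0.2]
gripper_width: 1.004
```

Request:
move_arm(rows=[{"x":0,"y":0,"z":0,"spin":0},{"x":0,"y":0,"z":0,"spin":0},{"x":0,"y":0,"z":0,"spin":0},{"x":0,"y":0,"z":0,"spin":0},{"x":0,"y":0,"z":0,"spin":0},{"x":0,"y":0,"z":0,"spin":0},{"x":0,"y":0,"z":0,"spin":0},{"x":0,"y":0,"z":0,"spin":0}], hand=-1, grip_force=70)

```text
clock: 6.1
tool_pos: [0.549, 0.1813, 0.062]
orientation: [3.141, 0.0, 3.103]
contact_force: [-0.3, 1.1, 1.7]
gripper_width: 0.223
```

Request:
move_arm(rows=[{"x":0,"y":0,"z":-0.02,"spin":0},{"x":0,"y":0,"z":-0.06,"spin":0},{"x":0,"y":0,"z":-0.12,"spin":0},{"x":0,"y":0,"z":-0.12,"spin":0},{"x":0,"y":0,"z":-0.12,"spin":0},{"x":0,"y":0,"z":-0.12,"spin":0},{"x":0,"y":0,"z":0,"spin":0},{"x":0,"y":0,"z":0,"spin":0}])

```text
clock: 6.9
tool_pos: [0.5483, 0.1811, 0.2005]
orientation: [-3.141, -0.002, 3.103]
contact_force: [0.2, 0.0, -6.1]
gripper_width: 0.223
```

```bash
python3 - <<'E'
from h import *
s,_=snap('wrist','w6.png'); print(s['clock'],s['tool_pos'],s['orientation'],s['contact_force'])
import pickle; pickle.dump(s,open('w6.pkl','wb'))
E
```

```text
6.9 [0.54834656 0.18113223 0.20049975] [-3.14122951e+00 -1.75986404e-03  3.10322798e+00] [ 0.19957979  0.01660293 -6.14549632]
```

View pics/w6.png

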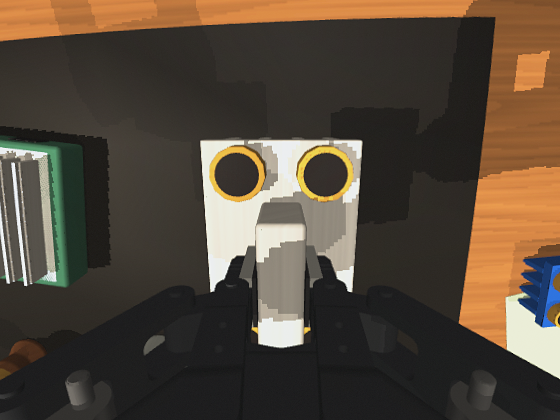

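The block is held level, with two pockets visible at (237,173) and (326,173), and the wrist reads about 6 N. Next I'll work out where it sits in the hand, and so the camera bias.

```bash
python3 - <<'E'
from h import *
import pickle
s=pickle.load(open('w6.pkl','rb')); im=cv2.imread('pics/w6.png')[:,:,::-1].copy()
p=pockets(im,[[237,173],[326,173]],22); print(p)
M=R.from_euler('xyz',s['orientation']).as_matrix()
for dz in(-.008,-.012):
    P=onplane('wrist',p,s['tool_pos'][2]+dz,s); print((P-s['tool_pos'])@M*1000)
# predicted y bias at pre-grasp: block est vs TCP at grip
t=np.radians(177.8); ty=np.array([np.sin(t),-np.cos(t)]); tx=np.array([np.cos(t),np.sin(t)])
for e in([.5494,.1823],[.5492,.1824]): d=np.array(e)-[.549,.1813]; print(d@tx*1000,d@ty*1000)
E
```

```text
[[237.389328   172.9879303 ]
 [324.37121201 173.09836197]]
[[ 45.47040806 -19.46591297   8.08710364]
 [ 45.40996403  19.63725673   8.07279725]]
[[ 44.90393314 -20.0328468   12.08631905]
 [ 44.84171578  20.2175444   12.07159294]]
-0.3613173574766845 1.0146180400456282
-0.15762599328582966 1.1068667698692038
```

Request:
move_arm(rows=[{"x":-0.0078,"y":-0.07,"z":0,"spin":0},{"x":-0.0078,"y":-0.16,"z":0,"spin":0},{"x":-0.0078,"y":-0.16,"z":0,"spin":0},{"x":-0.0078,"y":-0.16,"z":0,"spin":0},{"x":-0.0078,"y":-0.16,"z":0,"spin":0},{"x":-0.0078,"y":-0.16,"z":0,"spin":0},{"x":-0.0078,"y":-0.16,"z":0,"spin":0},{"x":-0.0078,"y":-0.081,"z":0,"spin":0}])

```text
clock: 7.75
tool_pos: [0.5528, -0.0997, 0.1994]
orientation: [3.141, -0.004, 3.101]
contact_force: [0.8, 0.9, -5.5]
gripper_width: 0.221
```

Request:
move_arm(rows=[{"x":0,"y":0,"z":0,"spin":0.0101},{"x":0,"y":0,"z":0,"spin":0.01},{"x":0,"y":0,"z":0,"spin":0},{"x":0,"y":0,"z":0,"spin":0},{"x":0,"y":0,"z":0,"spin":0}])

```text
clock: 8.25
tool_pos: [0.5536, -0.0966, 0.2011]
orientation: [3.141, -0.001, 2.979]
contact_force: [0.4, 0.1, -4.2]
gripper_width: 0.226
```

```bash
python3 - <<'E'
from h import *
s,_=snap('wrist','w7.png'); print(s['clock'],s['tool_pos'],np.degrees(s['orientation']),s['contact_force'])
import pickle; pickle.dump(s,open('w7.pkl','wb'))
s2,im=snap('scene','s7.png')
cv2.imwrite('pics/s7c.png',cv2.resize(im[180:310,90:270,::-1],None,fx=4,fy=4,interpolation=cv2.INTER_CUBIC))
E
```

```text
8.25 [ 0.55360954 -0.09661042  0.20105018] [ 1.79985592e+02 -7.53033891e-02  1.70656132e+02] [ 0.36840749  0.10237345 -4.24133409]
```

View pics/w7.png

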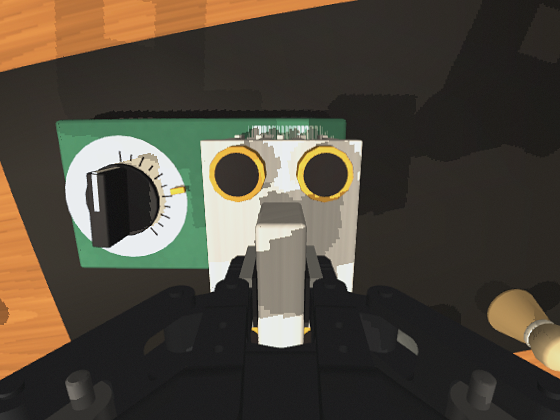

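View pics/s7c.png

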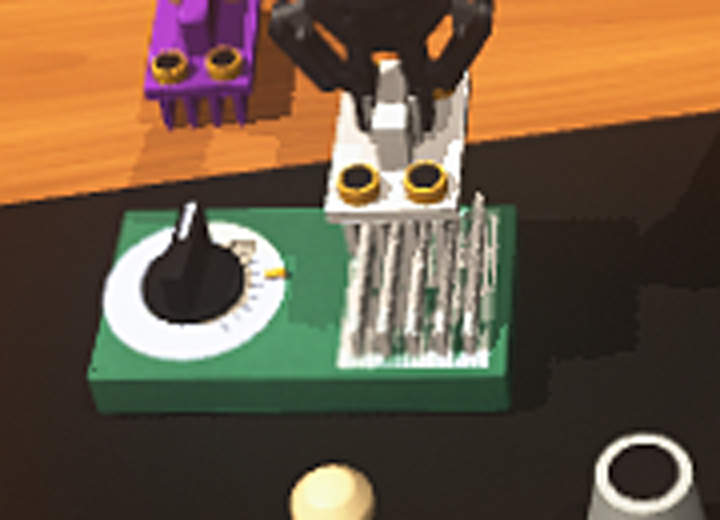

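```bash
python3 - <<'E'
from h import *
import pickle
s=pickle.load(open('w7.pkl','rb')); im=cv2.imread('pics/w7.png')
c=np.array([.5412,-.1700]); yaw=np.radians(-9.43)
ex=np.array([np.cos(yaw),np.sin(yaw)]);ey=np.array([-np.sin(yaw),np.cos(yaw)])
Z=cv2.resize(im[90:280,40:400],None,fx=2.2,fy=2.2,interpolation=cv2.INTER_CUBIC)
q=[np.r_[c+a*.075*ex+b*.135*ey,.045] for a,b in((-1,-1),(-1,1),(1,1),(1,-1))]
p=((proj('wrist',q,s)+.5-[40,90])*2.2).astype(int); cv2.polylines(Z,[p.reshape(-1,1,2)],True,(255,0,255),1)
print(proj('wrist',q,s))
cv2.imwrite('pics/ov7.png',Z)
E
```

```text
[[ 52.6459372  118.969574  ]
 [347.80368636 117.15017053]
 [339.34467394 270.00268739]
 [ 79.36855134 268.72834727]]
```

View pics/ov7.png

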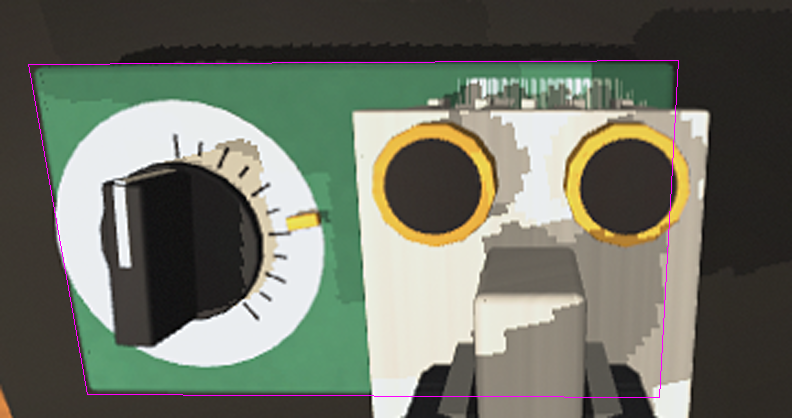

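Request:
move_arm(rows=[{"x":0,"y":0,"z":0.06,"spin":0},{"x":0,"y":0,"z":0.07,"spin":0},{"x":0,"y":0,"z":0.07,"spin":0},{"x":0,"y":0,"z":0.04,"spin":0},{"x":0,"y":0,"z":0,"spin":0},{"x":0,"y":0,"z":0,"spin":0}])

```text
clock: 8.95
tool_pos: [0.5542, -0.097, 0.1424]
orientation: [-3.141, 0.001, 2.977]
contact_force: [0.2, 0.3, -4.0]
gripper_width: 0.221
```

```bash
python3 - <<'E'
from h import *
s2,im=snap('scene','s8.png'); print(s2['tool_pos'],np.degrees(s2['orientation']))
cv2.imwrite('pics/s8c.png',cv2.resize(im[190:300,100:240,::-1],None,fx=5,fy=5,interpolation=cv2.INTER_CUBIC))
E
```

```text
[ 0.55418546 -0.09696761  0.14244088] [-1.79989308e+02  5.38274278e-02  1.70580933e+02]
```

View pics/s8c.png

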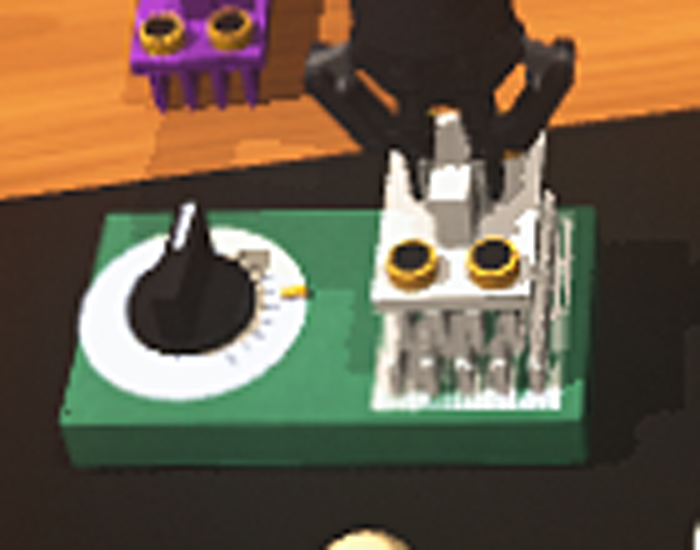

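The block sits squarely over the comb with its fins just above the lead-ins. I'll lower it slowly and watch the force.

Request:
move_arm(rows=[{"x":0.002,"y":0,"z":0.012,"spin":0},{"x":0,"y":0,"z":0.012,"spin":0},{"x":0,"y":0,"z":0.012,"spin":0},{"x":0,"y":0,"z":0.008,"spin":0},{"x":0,"y":0,"z":0,"spin":0}])

```text
clock: 9.5
tool_pos: [0.5532, -0.0967, 0.1304]
orientation: [3.141, -0.001, 2.977]
contact_force: [-0.7, 0.3, -4.3]
gripper_width: 0.227
```

Request:
move_arm(rows=[{"x":0,"y":0,"z":0.01,"spin":0},{"x":0,"y":0,"z":0.01,"spin":0},{"x":0,"y":0,"z":0.01,"spin":0},{"x":0,"y":0,"z":0.01,"spin":0},{"x":0,"y":0,"z":0,"spin":0}])

```text
clock: 10.0
tool_pos: [0.5531, -0.0967, 0.1203]
orientation: [3.141, -0.001, 2.977]
contact_force: [-0.3, 0.2, -5.4]
gripper_width: 0.224
```

Request:
move_arm(rows=[{"x":0,"y":0,"z":0.01,"spin":0},{"x":0,"y":0,"z":0.01,"spin":0},{"x":0,"y":0,"z":0.01,"spin":0},{"x":0,"y":0,"z":0,"spin":0}])

```text
clock: 10.4
tool_pos: [0.5531, -0.0967, 0.1129]
orientation: [3.141, -0.001, 2.977]
contact_force: [-0.4, -0.1, -3.9]
gripper_width: 0.224
```

Request:
move_arm(rows=[{"x":0,"y":0,"z":0.008,"spin":0},{"x":0,"y":0,"z":0.006,"spin":0},{"x":0,"y":0,"z":0.004,"spin":0},{"x":0,"y":0,"z":0,"spin":0}])

```text
clock: 10.8
tool_pos: [0.5533, -0.0968, 0.1087]
orientation: [3.142, -0.0, 2.977]
contact_force: [-0.8, -0.3, -5.5]
gripper_width: 0.226
```

Request:
move_arm(rows=[{"x":0,"y":0,"z":0.003,"spin":0},{"x":0,"y":0,"z":0,"spin":0}])

```text
clock: 11.0
tool_pos: [0.5533, -0.0968, 0.108]
orientation: [3.142, -0.0, 2.977]
contact_force: [-0.0, 0.8, -4.6]
gripper_width: 0.225
```

Request:
move_arm(rows=[{"x":0,"y":0,"z":0.003,"spin":0},{"x":0,"y":0,"z":0,"spin":0}])

```text
clock: 11.2
tool_pos: [0.5533, -0.0968, 0.1072]
orientation: [3.142, -0.0, 2.977]
contact_force: [-0.1, -0.1, -4.8]
gripper_width: 0.226
```

Request:
move_arm(rows=[{"x":0,"y":0,"z":0.003,"spin":0},{"x":0,"y":0,"z":0,"spin":0}])

```text
clock: 11.4
tool_pos: [0.5534, -0.0967, 0.107]
orientation: [-3.142, 0.0, 2.977]
contact_force: [-1.8, 1.1, 0.8]
gripper_width: 0.22
```

Request:
move_arm(rows=[{"x":0,"y":0,"z":0.002,"spin":0},{"x":0,"y":0,"z":0,"spin":0}])

```text
clock: 11.6
tool_pos: [0.5535, -0.0967, 0.1069]
orientation: [-3.141, 0.001, 2.977]
contact_force: [-4.9, 2.4, 6.0]
gripper_width: 0.225
```

```bash
python3 - <<'E'
from h import *
s,im=snap('wrist','w9.png'); print(s['tool_pos'],s['contact_force'])
s2,im=snap('scene','s9.png')
cv2.imwrite('pics/s9c.png',cv2.resize(im[190:300,100:240,::-1],None,fx=5,fy=5,interpolation=cv2.INTER_CUBIC))
E
```

```text
[ 0.55345125 -0.09669636  0.10694092] [-4.88612874  2.3670797   5.98008502]
```

View pics/s9c.png

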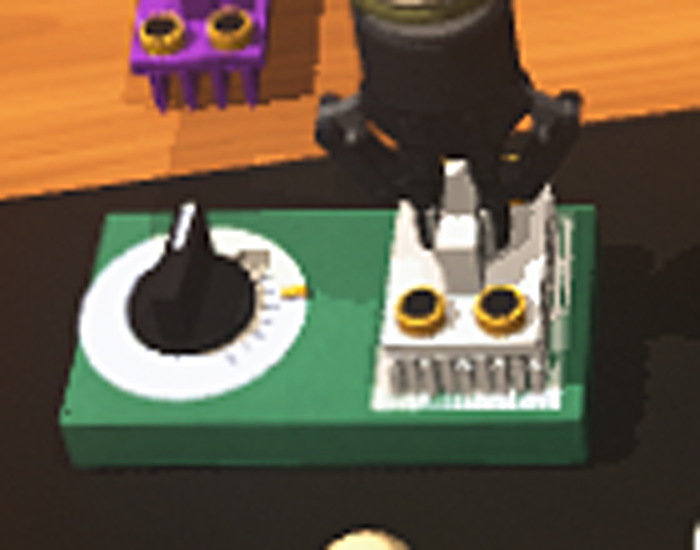

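View pics/w9.png

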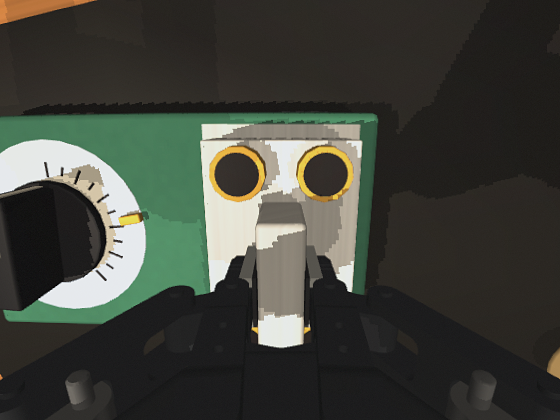

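The block is fully down: contact came at a TCP height of 0.107 m, which is the fin tips on the 45 mm deck, and the scene view shows the fins meshed. Releasing.

Request:
move_arm(rows=[{"x":0,"y":0,"z":-0.003,"spin":0},{"x":0,"y":0,"z":0,"spin":0},{"x":0,"y":0,"z":0,"spin":0},{"x":0,"y":0,"z":0,"spin":0},{"x":0,"y":0,"z":0,"spin":0},{"x":0,"y":0,"z":0,"spin":0}], hand=0.3)

```text
clock: 12.3
tool_pos: [0.5534, -0.0968, 0.1068]
orientation: [-3.142, 0.0, 2.977]
contact_force: [0.1, -0.6, 0.3]
gripper_width: 0.648
```

Request:
move_arm(rows=[{"x":0,"y":0,"z":-0.04,"spin":0},{"x":0,"y":0,"z":-0.12,"spin":0},{"x":0,"y":0,"z":-0.18,"spin":0},{"x":0,"y":0,"z":-0.18,"spin":0},{"x":0,"y":0,"z":-0.18,"spin":0},{"x":-0.1,"y":0,"z":-0.1,"spin":0},{"x":-0.14,"y":-0.12,"z":0,"spin":0},{"x":0,"y":-0.18,"z":0,"spin":0}])

```text
clock: 13.1
tool_pos: [0.6024, -0.1804, 0.3071]
orientation: [3.141, 0.001, 2.981]
contact_force: [-0.3, 0.2, -1.0]
gripper_width: 0.646
```

Request:
move_arm(rows=[{"x":0,"y":0,"z":0,"spin":0},{"x":0,"y":0,"z":0,"spin":0}])

```text
clock: 13.3
tool_pos: [0.6, -0.1811, 0.3071]
orientation: [3.141, 0.0, 2.976]
contact_force: [-0.4, 0.4, -1.0]
gripper_width: 0.646
```

```bash
python3 - <<'E'
from h import *
s,im=snap('wrist','w10.png'); print(s['clock'],s['tool_pos'],np.degrees(s['orientation']),s['contact_force'],s['gripper_width'])
import pickle; pickle.dump(s,open('w10.pkl','wb'))
E
```

```text
13.3 [ 0.59998424 -0.18112988  0.3071323 ] [1.79986642e+02 5.88174819e-03 1.70484412e+02] [-0.3539733   0.41691039 -1.01508298] 0.6457914866538237
```

View pics/w10.png

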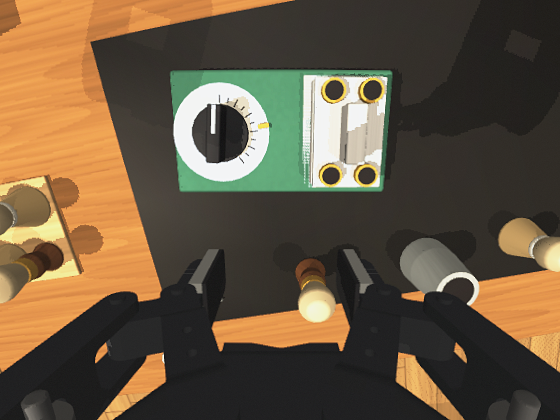

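The block sits in the comb with pockets at (334,91), (370,90), (330,176) and (366,175). The dial is at (220,132) with its white line pointing up, and the tab is at (263,126). I'll check the seating and measure the dial, pointer and tab.

```bash
cat >> h.py <<'E'
def warm(im,s):
    r=greenfit(im,s); b=cv2.boxPoints(r)
    v=max(((b[(i+1)%4]-b[i]) for i in range(4)),key=lambda v:np.hypot(*v)+(v[1]>0))
    yaw=np.arctan2(v[1],v[0])-np.pi/2; return np.array(r[0])/1000,yaw,r[1]
E
python3 - <<'E'
from h import *
import pickle
s=pickle.load(open('w10.pkl','rb')); im=cv2.imread('pics/w10.png')[:,:,::-1].copy()
c,yaw,sz=warm(im,s); print(c,np.degrees(yaw),sz)
ex=np.array([np.cos(yaw),np.sin(yaw)]);ey=np.array([-np.sin(yaw),np.cos(yaw)])
p=pockets(im,[[334,91],[370,90],[330,176],[366,175]])
for z in(.099,.095):
    P=onplane('wrist',p,z,s)[:,:2]; d=P.mean(0)-(c+.075*ey); dd=P[2:]-P[:2]
    print('block-seat mm',d@ex*1000,d@ey*1000,'yaw',np.degrees(np.arctan2(dd[:,1],dd[:,0])))
hsv=cv2.cvtColor(im,cv2.COLOR_RGB2HSV); gray=cv2.cvtColor(im,cv2.COLOR_RGB2GRAY)
# tab
m=cv2.inRange(hsv[115:140,250:280],(15,120,100),(35,255,255)); t=np.argwhere(m)[:,::-1]+[250,115]
print('tab px',len(t),t.mean(0))
D=c-.075*ey
# scale-plate circle
m=cv2.inRange(hsv[75:190,165:285],(0,0,150),(180,70,255)); n,l,st,_=cv2.connectedComponentsWithStats(m); i=1+np.argmax(st[1:,4])
h=cv2.convexHull((np.argwhere(l==i)[:,::-1]+[165,75]).astype(np.float32)); W=onplane('wrist',h.reshape(-1,2),.047,s)[:,:2]
(cc,rr)=cv2.minEnclosingCircle(W.astype(np.float32)*1000); print('dial from housing',D,'from disc',cc,rr)
D2=np.array(cc)/1000
T=onplane('wrist',[t.mean(0)],.051,s)[0,:2]
for d in(D,D2):
    v=T-d; print('tab r',np.linalg.norm(v),'ang',np.arctan2(v@ey,-(v@ex)))
cv2.imwrite('pics/w10c.png',cv2.resize(im[60:200,160:400,::-1],None,fx=3.3,fy=3.3,interpolation=cv2.INTER_CUBIC))
E
```

```text
[ 0.54126105 -0.17055191] -9.493703 (267.2929992675781, 147.67710876464844)
block-seat mm 0.022741119694428148 -0.7842307754839586 yaw [-9.52907701 -9.54787112]
block-seat mm 0.08391950666020274 0.10719036878245836 yaw [-9.52907701 -9.54787112]
tab px 48 [263.10416667 125.20833333]
dial from housing [ 0.52889061 -0.24452469] from disc (529.2908935546875, -244.47427368164062) 60.38219451904297
tab r 0.05410573082030999 ang 1.4008681063677715
tab r 0.05405848809874231 ang 1.3934594501892277
```

View pics/w10c.png

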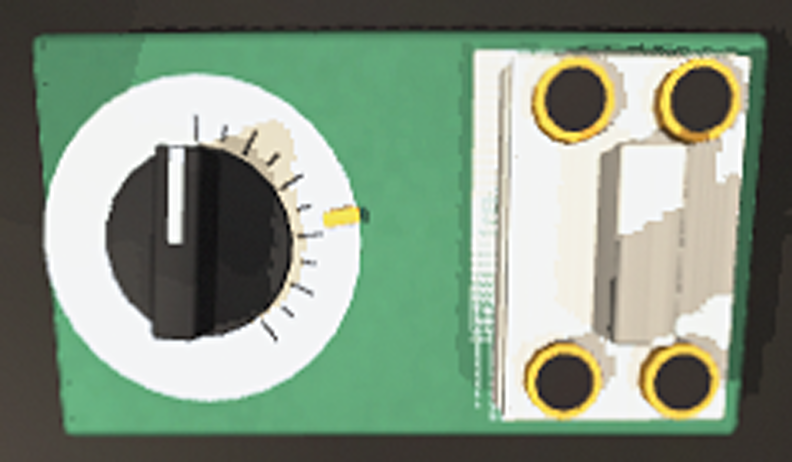

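The block is home: within about 0.1 mm in x and y and 0.05° in yaw. Now the pointer line angle and wrist-joint room.

```bash
cat >> h.py <<'E'
def pointer(im,s,roi,D,yaw,vmin=170):
    x0,y0,x1,y1=roi
    hsv=cv2.cvtColor(im,cv2.COLOR_RGB2HSV)[y0:y1,x0:x1]
    m=cv2.inRange(hsv,(0,0,vmin),(180,80,255)); n,l,st,_=cv2.connectedComponentsWithStats(m); i=1+np.argmax(st[1:,4])
    p=np.argwhere(l==i)[:,::-1]+[x0,y0]
    W=onplane('wrist',p,.093,s)[:,:2]
    mu=W.mean(0); u=np.linalg.svd(W-mu)[2][0]; 
    if u@(mu-D)<0:u=-u
    ex=np.array([np.cos(yaw),np.sin(yaw)]);ey=np.array([-np.sin(yaw),np.cos(yaw)])
    f=lambda v:np.arctan2(v@ey,-(v@ex))
    return st[i],mu,f(u),f(mu-D),np.ptp((W-D)@u)
E
python3 - <<'E'
from h import *
import pickle
s=pickle.load(open('w10.pkl','rb')); im=cv2.imread('pics/w10.png')[:,:,::-1].copy()
D=np.array([.5291,-.2445]); yaw=np.radians(-9.5)
print(pointer(im,s,(204,101,222,140),D,yaw)); print(s['joint_pos'])
tx=np.array([np.cos(np.radians(170.48)),np.sin(np.radians(170.48))]);ty=np.array([tx[1],-tx[0]])
d=D-s['tool_pos'][:2]; print(d@tx/.25,d@ty/.25)
E
```

```text
(array([  7,   4,   5,  29, 121], dtype=int32), array([ 0.51336089, -0.24092403]), np.float64(0.07118371114720512), np.float64(0.05760384054087769), np.float64(0.029590558145197742))
[-4.79938646e-01  5.19412726e-01  1.03851477e+00  2.53464767e-04
  1.58363949e+00 -1.88465339e+00]
0.23770844447351902 -0.29688422545537885
```

Request:
move_arm(rows=[{"x":0.079,"y":-0.1,"z":0,"spin":0},{"x":0.079,"y":-0.1,"z":0.1,"spin":0},{"x":0.079,"y":-0.1,"z":0.15,"spin":0},{"x":0,"y":0,"z":0.15,"spin":0.0103},{"x":0,"y":0,"z":0.1,"spin":0},{"x":0,"y":0,"z":0,"spin":0},{"x":0,"y":0,"z":0,"spin":0}])

```text
clock: 14.05
tool_pos: [0.5301, -0.2443, 0.1833]
orientation: [-3.141, 0.001, 2.914]
contact_force: [0.3, 0.8, 0.3]
gripper_width: 0.653
```

```bash
python3 - <<'E'
from h import *
s,im=snap('wrist','w11.png'); print(s['clock'],s['tool_pos'],np.degrees(s['orientation']),s['contact_force'],s['gripper_width'])
import pickle; pickle.dump(s,open('w11.pkl','wb'))
E
```

```text
14.05 [ 0.53011601 -0.24426533  0.18326899] [-1.79971194e+02  8.14309090e-02  1.66939581e+02] [0.31540546 0.77043952 0.33738115] 0.6526267748951637
```

View pics/w11.png

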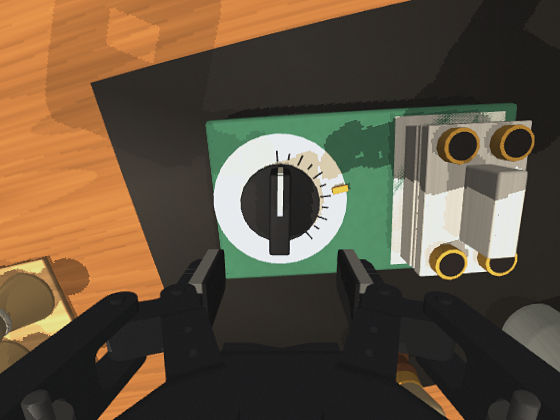

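The bar is upright and centred at column 280, between the jaws, and the tab is at (341,189). I'll re-measure the angles from this closer view.

```bash
cat >> h.py <<'E'
def tabang(im,s,g,D,yaw,z=.051):
    x,y=g; hsv=cv2.cvtColor(im,cv2.COLOR_RGB2HSV)
    m=cv2.inRange(hsv[y-12:y+13,x-14:x+15],(15,120,100),(35,255,255)); t=np.argwhere(m)[:,::-1]+[x-14,y-12]
    W=onplane('wrist',t,z,s)[:,:2]; v=W.mean(0)-D
    ex=np.array([np.cos(yaw),np.sin(yaw)]);ey=np.array([-np.sin(yaw),np.cos(yaw)])
    return len(t),np.linalg.norm(v),np.arctan2(v@ey,-(v@ex))
def disc(im,s,roi):
    x0,y0,x1,y1=roi; hsv=cv2.cvtColor(im,cv2.COLOR_RGB2HSV)
    m=cv2.inRange(hsv[y0:y1,x0:x1],(0,0,150),(180,60,255)); n,l,st,_=cv2.connectedComponentsWithStats(m); i=1+np.argmax(st[1:,4])
    h=cv2.convexHull((np.argwhere(l==i)[:,::-1]+[x0,y0]).astype(np.float32)); W=onplane('wrist',h.reshape(-1,2),.047,s)[:,:2]
    c,r=cv2.minEnclosingCircle(W.astype(np.float32)*1000); return np.array(c)/1000,r
E
python3 - <<'E'
from h import *
import pickle
s=pickle.load(open('w11.pkl','rb')); im=cv2.imread('pics/w11.png')[:,:,::-1].copy(); yaw=np.radians(-9.5)
D,r=disc(im,s,(205,125,355,270)); print(D,r)
print(tabang(im,s,(341,189),D,yaw)); print(pointer(im,s,(268,168,292,220),D,yaw))
print(tabang(im,s,(341,189),np.array([.5291,-.2445]),yaw))
E
```

```text
[ 0.52863873 -0.24477974] 60.07550811767578
(108, np.float64(0.054108955291221575), np.float64(1.3990340686256442))
(array([ 10,   8,   5,  40, 200], dtype=int32), array([ 0.5134802, -0.2406334]), np.float64(0.06282851529401103), np.float64(0.10119450209302301), np.float64(0.029277313613748978))
(108, np.float64(0.05383395856618688), np.float64(1.3904348361297625))
```

Request:
move_arm(rows=[{"x":0.0045,"y":0,"z":0.12,"spin":0},{"x":0,"y":0,"z":0.12,"spin":0},{"x":0,"y":0,"z":0.11,"spin":0},{"x":0,"y":0,"z":0.06,"spin":0},{"x":0,"y":0,"z":0.018,"spin":0},{"x":0,"y":0,"z":0,"spin":0},{"x":0,"y":0,"z":0,"spin":0}])

```text
clock: 14.8
tool_pos: [0.5293, -0.245, 0.0765]
orientation: [-3.14, 0.003, 2.913]
contact_force: [-0.2, 0.0, -0.0]
gripper_width: 0.652
```

Request:
move_arm(rows=[{"x":0,"y":0,"z":0,"spin":0},{"x":0,"y":0,"z":0,"spin":0},{"x":0,"y":0,"z":0,"spin":0},{"x":0,"y":0,"z":0,"spin":0},{"x":0,"y":0,"z":0,"spin":0},{"x":0,"y":0,"z":0,"spin":0}], hand=-1, grip_force=25)

```text
clock: 15.4
tool_pos: [0.5286, -0.2447, 0.0754]
orientation: [-3.141, 0.001, 2.912]
contact_force: [-0.9, 1.0, 5.1]
gripper_width: 0.184
```

Request:
move_arm(rows=[{"x":0,"y":0,"z":0,"spin":0.006},{"x":0,"y":0,"z":0,"spin":0.013},{"x":0,"y":0,"z":0,"spin":0.013},{"x":0,"y":0,"z":0,"spin":0.013},{"x":0,"y":0,"z":0,"spin":0.013},{"x":0,"y":0,"z":0,"spin":0.013},{"x":0,"y":0,"z":0,"spin":0.013},{"x":0,"y":0,"z":0,"spin":0.013}])

```text
clock: 16.2
tool_pos: [0.5284, -0.2451, 0.0754]
orientation: [-3.141, 0.001, 2.3]
contact_force: [-2.7, -1.5, 5.2]
gripper_width: 0.185
```

Request:
move_arm(rows=[{"x":0,"y":0,"z":0,"spin":0.013},{"x":0,"y":0,"z":0,"spin":0.013},{"x":0,"y":0,"z":0,"spin":0.013},{"x":0,"y":0,"z":0,"spin":0.013},{"x":0,"y":0,"z":0,"spin":0.013},{"x":0,"y":0,"z":0,"spin":0.013},{"x":0,"y":0,"z":0,"spin":0.013},{"x":0,"y":0,"z":0,"spin":0}])

```text
clock: 17.0
tool_pos: [0.528, -0.2453, 0.0754]
orientation: [-3.141, 0.001, 1.729]
contact_force: [-5.2, -2.7, 7.1]
gripper_width: 0.183
```

Request:
move_arm(rows=[{"x":0,"y":0,"z":0,"spin":0.013},{"x":0,"y":0,"z":0,"spin":0.0115},{"x":0,"y":0,"z":0,"spin":0},{"x":0,"y":0,"z":0,"spin":0}])

```text
clock: 17.4
tool_pos: [0.5279, -0.2453, 0.0754]
orientation: [-3.141, 0.001, 1.577]
contact_force: [-5.8, -1.7, 6.7]
gripper_width: 0.184
```

```bash
python3 - <<'E'
from h import *
s,im=snap('wrist','w12.png'); print(s['clock'],s['tool_pos'],np.degrees(s['orientation']),s['contact_force'],s['gripper_width'])
E
```

```text
17.4 [ 0.52793068 -0.24529155  0.07536431] [-1.79943814e+02  6.22731303e-02  9.03551958e+01] [-5.7545943  -1.71297551  6.70541648] 0.18355763217945006
```

View pics/w12.png

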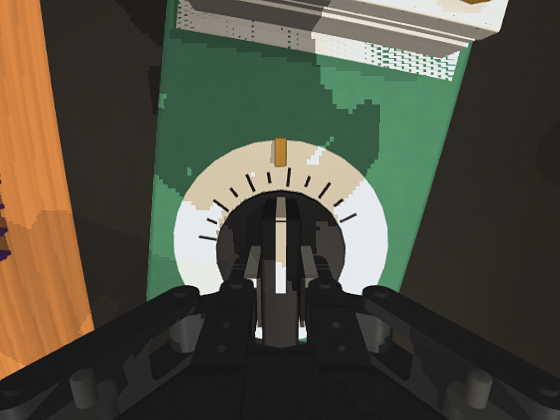

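The white line lies on column 280 and the brass tab on about 281, in line. A numeric check before letting go:

```bash
python3 - <<'E'
from h import *
s=manip.read_state(); im=cv2.imread('pics/w12.png')[:,:,::-1].copy()
hsv=cv2.cvtColor(im,cv2.COLOR_RGB2HSV)
m=cv2.inRange(hsv[132:172,265:297],(10,150,90),(35,255,255)); t=np.argwhere(m)[:,::-1]+[265,132]; print('tab',len(t),t.min(0),t.max(0),t.mean(0))
g=cv2.cvtColor(im,cv2.COLOR_RGB2GRAY)
for y in(205,225,245,265,285):
    x=np.where(g[y,268:293]>140)[0]+268; print(y,x.min(),x.max())
M=R.from_euler('xyz',s['orientation']).as_matrix()
T=onplane('wrist',[t.mean(0)],.051,s)[0]; D=np.array([.5288,-.2447,.051]); print('tab-tool',(T-s['tool_pos'])@M*1000,'axis-tool',(D-s['tool_pos'])@M*1000)
P=onplane('wrist',[[280.5,205],[280.5,285]],.093,s); print('line',(P-s['tool_pos'])@M*1000)
yaw=np.radians(-9.5);ex=np.array([np.cos(yaw),np.sin(yaw)]);ey=np.array([-np.sin(yaw),np.cos(yaw)])
v=(T-D)[:2]; print('tab ang',np.arctan2(v@ey,-(v@ex)),'tool-implied',np.radians(170.5)-s['orientation'][2])
E
```

```text
tab 306 [275 138] [286 165] [280.03594771 151.50653595]Traceback (most recent call last):
  File "<stdin>", line 7, in <module>
    return umr_minimum(a, axis, None, out, keepdims, initial, where)
ValueError: zero-size array to reduction operation minimum which has no identity
```

Request:
move_arm(rows=[{"x":0,"y":0,"z":0,"spin":0},{"x":0,"y":0,"z":0,"spin":0},{"x":0,"y":0,"z":0,"spin":0},{"x":0,"y":0,"z":0,"spin":0},{"x":0,"y":0,"z":0,"spin":0}], hand=0.2)

```text
clock: 17.95
tool_pos: [0.5284, -0.2445, 0.0747]
orientation: [-3.141, -0.0, 1.577]
contact_force: [-0.4, 0.2, -0.9]
gripper_width: 0.598
```

Request:
move_arm(rows=[{"x":0,"y":0,"z":-0.06,"spin":0},{"x":0,"y":0,"z":-0.14,"spin":0},{"x":0,"y":0,"z":-0.18,"spin":0},{"x":-0.1,"y":0,"z":-0.1,"spin":0},{"x":-0.15,"y":0,"z":0,"spin":0},{"x":0,"y":0,"z":0,"spin":0},{"x":0,"y":0,"z":0,"spin":0}])

```text
clock: 18.65
tool_pos: [0.5285, -0.3074, 0.1943]
orientation: [-3.141, -0.001, 1.576]
contact_force: [-0.5, 0.3, -0.9]
gripper_width: 0.599
```

```bash
python3 - <<'E'
from h import *
s,im=snap('wrist','w13.png'); print(s['clock'],s['tool_pos'],np.degrees(s['orientation']),s['contact_force'],s['gripper_width'])
import pickle; pickle.dump(s,open('w13.pkl','wb'))
E
```

```text
18.65 [ 0.52854499 -0.3073697   0.19431747] [-1.79971462e+02 -3.87650228e-02  9.03036063e+01] [-0.52480757  0.2805221  -0.85342009] 0.5985957116510855
```

View pics/w13.png

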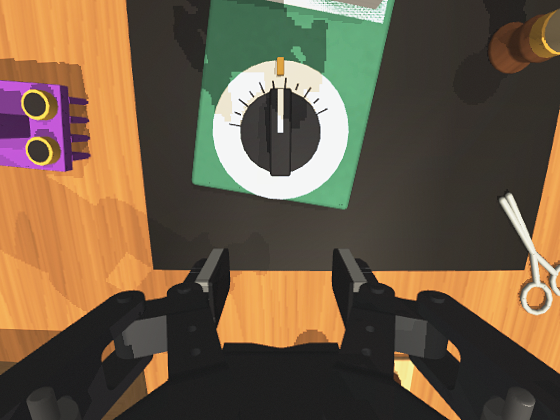

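```bash
python3 - <<'E'
from h import *
import pickle
s=pickle.load(open('w13.pkl','rb')); im=cv2.imread('pics/w13.png')[:,:,::-1].copy(); yaw=np.radians(-9.5)
hsv=cv2.cvtColor(im,cv2.COLOR_RGB2HSV); g=cv2.cvtColor(im,cv2.COLOR_RGB2GRAY)
# plate circle: not-green, not-dark edges
m=cv2.inRange(hsv[58:203,205:355],(0,0,150),(180,110,255)); n,l,st,_=cv2.connectedComponentsWithStats(m)
i=1+np.argmax(st[1:,4]); h=cv2.convexHull((np.argwhere(l==i)[:,::-1]+[205,58]).astype(np.float32)).reshape(-1,2)
W=onplane('wrist',h,.047,s)[:,:2]
A=np.c_[W,np.ones(len(W))]; q=np.linalg.lstsq(A,(W**2).sum(1),rcond=None)[0]; Dl=q[:2]/2; r=np.sqrt(q[2]+Dl@Dl)
c,re=cv2.minEnclosingCircle(W.astype(np.float32)*1000); print('lsq',Dl,r,'enc',c,re)
ex=np.array([np.cos(yaw),np.sin(yaw)]);ey=np.array([-np.sin(yaw),np.cos(yaw)])
f=lambda v:np.arctan2(v@ey,-(v@ex))
mt=cv2.inRange(hsv[52:80,270:292],(12,130,90),(35,255,255)); t=np.argwhere(mt)[:,::-1]+[270,52]; print('tab',len(t),t.mean(0))
T=onplane('wrist',t,.051,s)[:,:2].mean(0)
pts=[]
for y in range(90,130):
    x=np.where(g[y,272:290]>130)[0]+272
    if len(x): pts.append([x.mean(),y])
pts=np.array(pts); print(pts[::8])
L=onplane('wrist',pts,.093,s)[:,:2]; mu=L.mean(0); u=np.linalg.svd(L-mu)[2][0]
for D in(Dl,np.array(c)/1000,np.array([.5288,-.2447])):
    if u@(mu-D)<0:u=-u
    print('tab',f(T-D),np.linalg.norm(T-D),'line',f(u),f(mu-D), 'line off axis mm',1000*np.cross(u,mu-D))
# bar dark top edges
cv2.imwrite('pics/w13c.png',cv2.resize(im[50:210,190:360,::-1],None,fx=3.6,fy=3.6,interpolation=cv2.INTER_CUBIC))
E
```

```text
lsq [ 0.53310944 -0.25144225] 0.07351180938396695 enc (532.722412109375, -245.75794982910156) 85.184814453125
tab 125 [280.024  65.568]
[[280.5  90. ]
 [280.5  98. ]
 [280.5 106. ]
 [280.5 114. ]
 [280.  122. ]]
tab 1.3351062226094412 0.06099985041576525 line 1.4294610769532263 1.2398610506228658 line off axis mm 4.472926409708375
tab 1.334910315721065 0.05530240270831136 line 1.4294610769532263 1.2092761254042892 line off axis mm 3.9469277036723196
tab 1.405914224731014 0.054108731836346485 line 1.4294610769532263 1.4294728665157452 line off axis mm -0.000196570065908808<stdin>:23: DeprecationWarning: Arrays of 2-dimensional vectors are deprecated. Use arrays of 3-dimensional vectors instead. (deprecated in NumPy 2.0)
```

View pics/w13c.png

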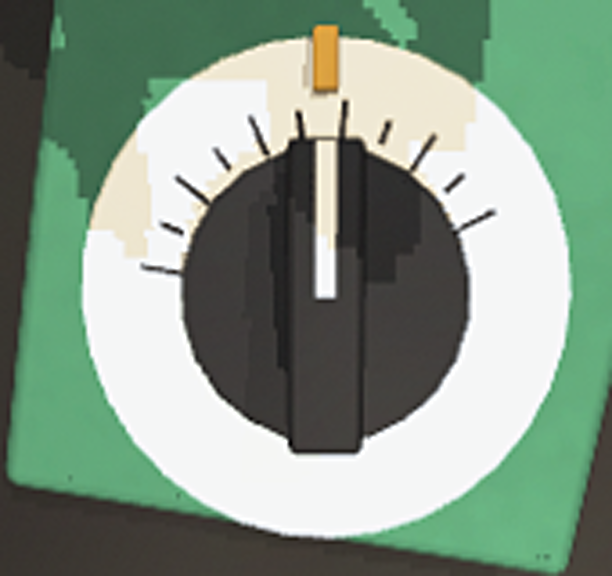

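The pointer line and tab look collinear, but the disc mask leaked into the green. I'll repeat the disc fit with a cleaner mask, and repeat the overall check.

```bash
python3 - <<'E'
from h import *
import pickle
from scipy.optimize import least_squares
s=pickle.load(open('w13.pkl','rb')); im=cv2.imread('pics/w13.png')[:,:,::-1].copy(); yaw=np.radians(-9.5)
hsv=cv2.cvtColor(im,cv2.COLOR_RGB2HSV); g=cv2.cvtColor(im,cv2.COLOR_RGB2GRAY)
ex=np.array([np.cos(yaw),np.sin(yaw)]);ey=np.array([-np.sin(yaw),np.cos(yaw)])
f=lambda v:np.arctan2(v@ey,-(v@ex))
h,S,v=cv2.split(hsv)
m=((v>140)&((S<45)|((h<35)&(S<75)))).astype(np.uint8); m[:58]=0;m[203:]=0;m[:,:205]=0;m[:,355:]=0
n,l,st,_=cv2.connectedComponentsWithStats(m); i=1+np.argmax(st[1:,4]); print(st[i])
hl=cv2.convexHull(np.argwhere(l==i)[:,::-1].astype(np.float32)).reshape(-1,2)
W=onplane('wrist',hl,.047,s)[:,:2]
r=least_squares(lambda p:np.hypot(*(W-p[:2]).T)-p[2],[.5288,-.2447,.06],loss='soft_l1',f_scale=.0005); print(r.x,np.abs(r.fun).max())
D=r.x[:2]
mt=cv2.inRange(hsv[52:80,270:292],(12,130,90),(35,255,255)); t=np.argwhere(mt)[:,::-1]+[270,52]
T=onplane('wrist',t,.051,s)[:,:2].mean(0)
pts=np.array([[np.where(g[y,272:290]>130)[0].mean()+272,y] for y in range(90,130)])
L=onplane('wrist',pts,.093,s)[:,:2]; u=L[:3].mean(0)-L[-3:].mean(0)
print('tab',f(T-D),'line dir',f(u),'tip from axis',f(L[0]-D), 'centre px',proj('wrist',[np.r_[D,.047]],s))
print('px only: tab',t.mean(0),'line',pts[0],pts[-1])
E
```

```text
[ 213   60  136  140 9238]
[ 0.5292051  -0.24473438  0.05958059] 0.0004075008767119512
tab 1.3984317826225259 line dir 1.423742589957963 tip from axis 1.4101050219338938 centre px [[280.14561709 132.65335598]]
px only: tab [280.024  65.568] line [280.5  90. ] [279.5 129. ]
```

Request:
move_arm(rows=[{"x":0,"y":0,"z":-0.05,"spin":-0.022},{"x":0,"y":0,"z":-0.05,"spin":-0.022},{"x":0,"y":0,"z":0,"spin":-0.022},{"x":0,"y":0,"z":0,"spin":-0.022},{"x":0,"y":0,"z":0,"spin":-0.022},{"x":-0.1,"y":0,"z":0,"spin":-0.022},{"x":0,"y":0.15,"z":0,"spin":-0.022},{"x":0,"y":0.1,"z":0,"spin":0}])

```text
clock: 19.5
tool_pos: [0.5851, -0.276, 0.2192]
orientation: [3.141, -0.001, 2.549]
contact_force: [-0.6, 0.0, -0.7]
gripper_width: 0.601
```

Request:
move_arm(rows=[{"x":0,"y":0,"z":0,"spin":0},{"x":0,"y":0,"z":0,"spin":0}])

```text
clock: 19.7
tool_pos: [0.5842, -0.2768, 0.2196]
orientation: [-3.141, -0.001, 2.546]
contact_force: [-1.2, -1.2, -0.4]
gripper_width: 0.599
```

```bash
python3 - <<'E'
from h import *
s,im=snap('wrist','w14.png'); print(s['clock'],s['tool_pos'],np.degrees(s['orientation']),s['contact_force'],s['gripper_width'])
import pickle; pickle.dump(s,open('w14.pkl','wb'))
_,im=snap('scene','s14.png')
E
```

```text
19.7 [ 0.58415711 -0.27680179  0.21957565] [-1.79990832e+02 -3.44749644e-02  1.45889848e+02] [-1.19614002 -1.1938008  -0.40440026] 0.5986800802716072
```

View pics/w14.png

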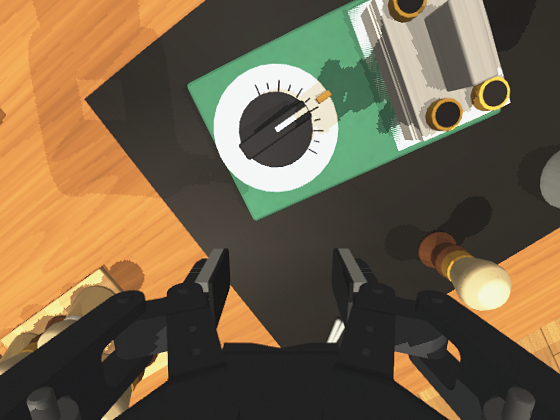

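View pics/s14.png

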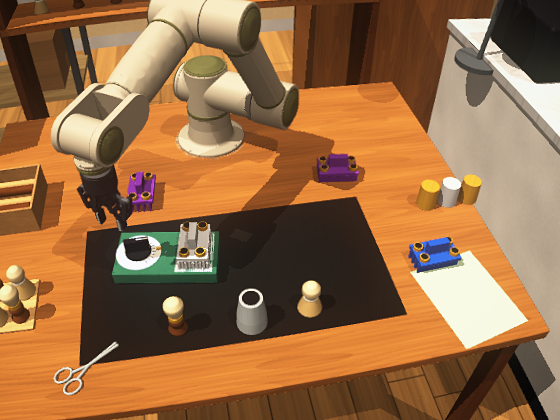

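The knot, brush and mould stand where they were. A second-view check of pointer against tab, with the line around (275-318, 130-100) and the tab at (323,97):

```bash
python3 - <<'E'
from h import *
import pickle
from scipy.optimize import least_squares
s=pickle.load(open('w14.pkl','rb')); im=cv2.imread('pics/w14.png')[:,:,::-1].copy(); yaw=np.radians(-9.5)
hsv=cv2.cvtColor(im,cv2.COLOR_RGB2HSV)
ex=np.array([np.cos(yaw),np.sin(yaw)]);ey=np.array([-np.sin(yaw),np.cos(yaw)])
f=lambda v:np.arctan2(v@ey,-(v@ex))
h,S,v=cv2.split(hsv)
m=((v>140)&((S<45)|((h<35)&(S<75)))).astype(np.uint8); k=np.zeros_like(m); k[60:200,205:345]=1; m*=k
n,l,st,_=cv2.connectedComponentsWithStats(m,connectivity=4); o=np.argsort(-st[1:,4])+1; print(st[o[:3]])
hl=cv2.convexHull(np.argwhere(l==o[0])[:,::-1].astype(np.float32)).reshape(-1,2)
W=onplane('wrist',hl,.047,s)[:,:2]
r=least_squares(lambda p:np.hypot(*(W-p[:2]).T)-p[2],[.5288,-.2447,.06],loss='soft_l1',f_scale=.0005); D=r.x[:2]; print(r.x)
mt=cv2.inRange(hsv[85:110,312:336],(12,130,90),(35,255,255)); t=np.argwhere(mt)[:,::-1]+[312,85]
T=onplane('wrist',t,.051,s)[:,:2].mean(0); print('tab',len(t),np.linalg.norm(T-D),f(T-D))
m2=(v>110).astype(np.uint8); k[:]=0; k[100:136,268:312]=1; n,l,st,_=cv2.connectedComponentsWithStats(m2*k); 
for i in range(1,n):
    if st[i,4]<40: continue
    p=np.argwhere(l==i)[:,::-1]; Lw=onplane('wrist',p,.093,s)[:,:2]; mu=Lw.mean(0);u=np.linalg.svd(Lw-mu)[2][0]
    if u@(mu-D)<0:u=-u
    print('line',st[i],f(u),f(mu-D))
cv2.imwrite('pics/w14c.png',cv2.resize(im[55:200,205:350,::-1],None,fx=4,fy=4,interpolation=cv2.INTER_CUBIC))
E
```

```text
[[ 214   64  124  128 8078]]
[ 0.52919946 -0.24466819  0.05962259]
tab 97 0.05410788107966894 1.3977634128900474
line [274 100  38  32 313] 1.3649458034286408 1.381184893378681
```

View pics/w14c.png

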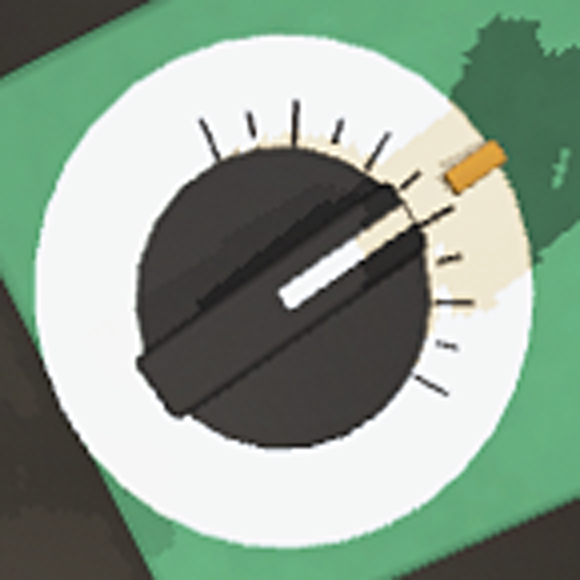

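```bash
python3 - <<'E'
from h import *
import pickle
yaw=np.radians(-9.5);ex=np.array([np.cos(yaw),np.sin(yaw)]);ey=np.array([-np.sin(yaw),np.cos(yaw)])
f=lambda v:np.arctan2(v@ey,-(v@ex)); D=np.array([.5292,-.2447])
def run(fn,roi,cut,thr):
    s=pickle.load(open(fn+'.pkl','rb')); g=cv2.cvtColor(cv2.imread(f'pics/{fn}.png'),cv2.COLOR_BGR2GRAY)
    x0,y0,x1,y1=roi; p=np.argwhere(g[y0:y1,x0:x1]>thr)[:,::-1]+[x0,y0]
    L=onplane('wrist',p,.093,s)[:,:2]; r=np.linalg.norm(L-D,axis=1); keep=(r>cut[0])&(r<cut[1]); L=L[keep]
    v=(L-D); a=L.mean(0)
    # direction by regression of transverse on radial
    u=(a-D)/np.linalg.norm(a-D); w=np.array([-u[1],u[0]]); sl=np.polyfit(v@u,v@w,1); u2=u+sl[0]*w
    print(fn,thr,len(L),'dir',f(u2),'centroid',f(a-D),'offset mm',sl[1]*1000)
for thr in(110,130,150):
    run('w14',(272,104,306,134),(5,.0) if 0 else (.005,.027),thr); run('w13',(272,92,290,134),(.005,.027),thr)
E
```

```text
w14 110 173 dir 1.4186287205309633 centroid 1.3955138100840117 offset mm 0.3624245512004958
w13 110 202 dir 1.4360014812373076 centroid 1.3614033652485278 offset mm 1.1697642242490232
w14 130 158 dir 1.397004505491969 centroid 1.4004108018579435 offset mm -0.05321365369888441
w13 130 188 dir 1.4405617853593493 centroid 1.3646954624301277 offset mm 1.230596658957557
w14 150 150 dir 1.4115775236362493 centroid 1.3966470265877344 offset mm 0.2345897689139622
w13 150 160 dir 1.406499634630229 centroid 1.3546017592406299 offset mm 0.8364622825788585
```

```bash
python3 - <<'E'
from h import *
print(manip.read_state()['clock']); print(manip.close_job())
E
```

```text
19.8
the job is handed in; nothing more can be done
None
```

The block is seated in the comb and the dial is set to the brass tab. I handed the job in at 19.8 s, with the arm clear of everything; no verdict was reported.

- **Block:** I gripped it by its rib and lowered it slowly. It touched down at the height that puts the fin tips on the 45 mm deck, with about 6 N upward on the wrist. After letting go, the camera put it within about 0.1 mm of the seat in x and 0.1 to 0.8 mm in y, depending on the pocket height assumed. Its yaw was within 0.1° of the warmer's.
- **Dial:** I turned it about 76.5° clockwise after releasing the block. The tab measured 1.39 to 1.40 rad before the turn and 1.398 rad after it in two views, so it did not move. With the dial released, the pointer line read 1.397 to 1.42 rad in the better view.
- **Bystanders:** in the last scene picture the knot, brush and mould stand where they were.

Some checks disagreed:
- **Height and scale:** the wrist camera read heights about 4 mm low and lengths about 1% short, so I placed the block relative to where it had been gripped.
- **Pointer, second view:** the other after-release view scattered more, with line directions of 1.41 to 1.44 rad and centroid angles of 1.35 to 1.36 rad, because its line is only a few pixels wide. I relied on the line, tab and dial centre lying within about 0.5 pixel of one column in that picture.
- **Failed masks:** one disc fit leaked into the green housing and one line mask into the scale plate. I repeated both with cleaner masks.

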